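# Dry-lay a nest-box roof: lapped shingles, pressing batten and weight

### The job

Dry-lay the nest-box roof on the plywood lay-up board: the shortest shingle goes first, flat with its end up against the board's raised stop, then the middle one with its lower end (the end towards the stop) at the first black line, then the longest with its lower end at the second line, all centred and running straight along the board, each lapping over the end of the one before like roof shingles. Then lay the dark batten crosswise over the middle of the longest shingle and stand the steel weight upright on the middle of the batten. Let go of everything and leave the jar, the tin and the brush where they are.

Things in the scene. Friction and masses are not known exactly. Their poses are not given: they have to be found in the camera images.
- board: fixed flat plywood lay-up board on the bench, 230 mm (its x) by 120 mm (its y), top 12 mm above the bench; origin at the centre of its underside, z up. At its -x end a dark stop strip spans the width, 10 mm higher than the top, 14 mm wide, inner face at x = -100 mm. Two black lines cross the top: first at x = -62 mm, second at x = -6 mm. Centre line y = 0
- short_shingle: flat rectangular shingle of plain mid-brown wood, 60 mm long (x), 48 mm wide (y), 8 mm thick (z), the shortest of three, lying on the dark grey mat; origin at the centre of its underside; both ends alike. In place its middle is at board x = -70 mm
- middle_shingle: flat rectangular shingle of plain mid-brown wood, 80 mm long (x), 48 mm wide (y), 8 mm thick (z), the middle-sized of three, lying on the dark grey mat; origin at the centre of its underside; both ends alike. In place its middle is at board x = -22 mm; it rests on the short one's end edge and slopes down to the board towards +x by about 0.14 rad
- long_shingle: flat rectangular shingle of plain mid-brown wood, 100 mm long (x), 48 mm wide (y), 8 mm thick (z), the longest of three, lying on the dark grey mat; origin at the centre of its underside; both ends alike. In place its middle is at board x = +44 mm; it rests on the middle one's end edge and slopes down to the board towards +x by about 0.10 rad
- batten: straight bar of dark wood, 84 mm long (its x) by 34 mm wide (its y) by 24 mm high (its z), about 50 g, lying on the dark grey mat; origin at the centre of its underside
- weight: plain upright steel cylinder, 34 mm in diameter and 38 mm high, about 270 g, standing on the dark grey mat; origin at the centre of its underside, z along its axis. The mat is a fixed dark grey rubber sheet 310 by 350 mm, 3 mm thick, on the bench beside the board; all five loose pieces start on it, their undersides 3 mm above the bench
- jar: bystander: white plastic jar with a lid, 68 mm in diameter and 65 mm high, standing on the bench beyond the work; origin at the centre of its underside
- tin: bystander: blue paint tin, 100 mm in diameter and 120 mm high, standing on the bench at the left; origin at the centre of its underside
- brush: bystander: wooden scrubbing brush, 120 by 45 mm and 30 mm high, lying on the bench beyond the work; origin at the centre of its underside
Not all that is in view belongs to the job. Leave any turquoise or white look-alike of the long_shingle alone.

How it is judged:
By the outcome, as a careful person would: the job done as asked, in the order asked, and still so for the second after the job is handed in, with the robot touching nothing.
It also fails if it takes over 138 s, if anything falls off the work surface, if the arm or the gripper's body presses on something with over 40 N, if the wrist force passes 120 N, or if a joint passes its speed limit or range.

### The arm

A 6-joint arm with a two-finger parallel gripper is mounted at the origin on the work surface. World frame = base frame: x ahead of the robot, y to its left, z up, the work surface at z = 0. Lengths are in mm, angles in rad, forces in N, time in s.
With the tool pointing down it reaches from about 300 to 875 mm from the base axis. Payload 6.4 kg.
Tool frame: the origin (TCP) lies at the very end of the fingers, on their centre line; the grasp point (between the pads) lies 19 mm behind it (ctrl.tcp_to_grasp is the distance from the TCP to the grasp point, in mm); z points along the fingers, y is the line along which they close (so a half turn about z gives the same grasp; the last joint's range is limited). The gripper opens to 85 mm and grips with 20 to 120 N. Pads are 22 mm wide; open, the fingers measure 114 mm over their backs; the gripper's body (76 mm by 85 mm) begins 54 mm behind the grasp point. The pads swing forward as they close: fully open they stand 13 mm farther back than shut.
Start: joints at [-0.206, 0.181, 1.607, -0, 1.354, -0.206], TCP at [575.014, 0.015, 231.288] pointing down, gripper open.
Joint ranges: [-2.99, 2.99], [-0.89, 2.07], [0.3, 2.58], [-1.14, 4.28], [0, 2.63], [-3.12, 3.12]. Speed limits (rad/s): [2.57, 2.57, 3.01, 3.14, 3.14, 3.14].

### API

Orientations are given as a 3x3 rotation matrix whose columns are the frame's x, y, z axes.
In Python, from station import ctrl gives the robot as it stands. Calls block until the motion is done:
- ctrl.move_to(position, orientation): joint-space move of the TCP to a pose.
- ctrl.move_straight(position, frame=None, v=150, max_force=None): straight line of the TCP; frame=None keeps the orientation; v is the mean speed in mm/s. With max_force (N) it stops when the force on the tool has changed by that much, and returns True; else False.
- ctrl.move_j(angles): joint-space move.
- ctrl.command_gripper(opening, grasp_force=None): finger opening in mm; grasp_force is the grip in N (None keeps the last); returns when the fingers have stopped.
- ctrl.wait(seconds).
- ctrl.inverse_kinematics(position, orientation): joint angles nearest the present ones, or None.
- ctrl.observe(): the state.
- ctrl.grab_frame(name): name is "scene" or "side" or "wrist"; returns the picture (384x512x3 uint8, red, green, blue); there is no depth.
- ctrl.camera_model(name): a dict with "mtx" (3x3 intrinsics, pixels), "k1" (the pictures are not rectified: a ray, as slopes to the right and down, at radius r is drawn at 1 + k1 r^2 times it, then the intrinsics apply), "extrinsics" (4x4, takes a point from camera to world coordinates). Camera axes: x right, y up, looking along -z (the intrinsics and any distortion apply to the point x, -y, -z); pixel columns grow to the right and rows downward; lengths in mm; the calibration is good to about 2 mm. A picture is of the moment at which its call begins: read the wrist's pose just before it. camera_model takes no time and is no camera call; for the wrist camera it gives the pose at the moment of the call.
A pose or a line that the arm cannot do raises ctrl.MotionError and nothing moves.
- ctrl.finish_job(): hands the job in; it is judged then, once.
The state is a dict: "time": time; "qpos": joint angles; "joint_velocities": joint speeds; "joint_efforts": joint torques, N m; "tcp_pos": TCP position; "ee_rot": TCP orientation; "force": force on the tool from outside, world axes, zero at the start; "wrist_torque": the same for the moment, N m; "grip_width": finger opening in mm; "finger_force": force on a finger pad.
Only numpy, scipy, OpenCV 4.12 (cv2) and the standard library are available. Lean on these libraries where they do the work, as an engineer would, in place of code of your own. Each camera call takes 0.05 s, during which the arm holds its last target. There are 200 camera calls.

## Working session

There is one attempt and no reset: what is moved stays moved. The work goes in short steps, each a Python script; the robot and the scene stay as the last script left them, time stands still between calls to the robot, and variables do not carry over. Pictures are saved under pics/ and viewed, at most 14 in all, crops included, and the job is handed in when it is done.

```bash
ls; mkdir -p pics; python3 - <<'E'
from station import ctrl
import cv2, numpy as np
ims=[ctrl.grab_frame(n) for n in("scene","side")]
cv2.imwrite("pics/a_scene.png",ims[0][:,:,::-1]);cv2.imwrite("pics/a_side.png",ims[1][:,:,::-1])
cv2.imwrite("pics/a_wrist.png",ctrl.grab_frame("wrist")[:,:,::-1])
np.set_printoptions(precision=3,suppress=True)
for n in("scene","side","wrist"):
    m=ctrl.camera_model(n);print(n,m)
print(ctrl.observe())
E
```

```text
pics
scene {'mtx': array([[413.236,   0.   , 258.608],
       [  0.   , 413.236, 194.648],
       [  0.   ,   0.   ,   1.   ]]), 'k1': -0.051943055054738514, 'extrinsics': array([[  -0.212,   -0.521,    0.827, 1534.593],
       [   0.977,   -0.099,    0.189,  335.73 ],
       [  -0.016,    0.848,    0.53 ,  686.671],
       [   0.   ,    0.   ,    0.   ,    1.   ]])}
side {'mtx': array([[445.157,   0.   , 257.626],
       [  0.   , 445.157, 191.761],
       [  0.   ,   0.   ,   1.   ]]), 'k1': -0.07567343924246384, 'extrinsics': array([[   0.803,    0.276,   -0.528,  -96.898],
       [  -0.595,    0.393,   -0.701, -732.648],
       [   0.014,    0.877,    0.48 ,  607.06 ],
       [   0.   ,    0.   ,    0.   ,    1.   ]])}
wrist {'mtx': array([[283.384,   0.   , 256.727],
       [  0.   , 283.384, 187.754],
       [  0.   ,   0.   ,   1.   ]]), 'k1': 0.016655281293151088, 'extrinsics': array([[  1.   ,  -0.001,   0.   , 575.889],
       [  0.001,   0.961,   0.277,  70.96 ],
       [ -0.001,  -0.277,   0.961, 373.543],
       [  0.   ,   0.   ,   0.   ,   1.   ]])}
{'time': 0.15, 'qpos': array([-0.206,  0.181,  1.608,  0.   ,  1.354, -0.206]), 'joint_velocities': array([-0.001, -0.002, -0.003, -0.002, -0.   ,  0.001]), 'joint_efforts': array([  0.002, -44.526, -35.169,  -0.   ,   0.006,   0.   ]), 'tcp_pos': array([574.593,   0.107, 230.589]), 'ee_rot': array([[ 0.   ,  1.   , -0.001],
       [ 1.   , -0.   ,  0.   ],
       [ 0.   , -0.001, -1.   ]]), 'force': array([ 0.202,  0.103, -0.045]), 'wrist_torque': array([0.003, 0.002, 0.037]), 'finger_force': 0.0, 'grip_width': 85.7174617730493}
```

View pics/a_scene.png

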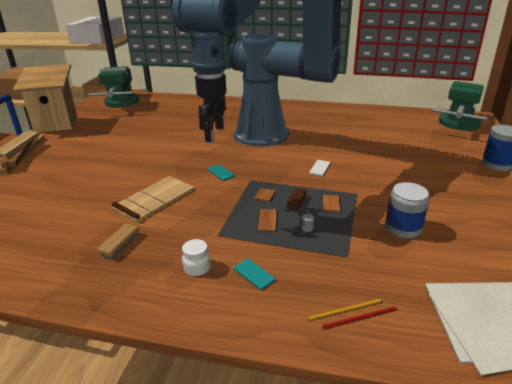

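View pics/a_side.png

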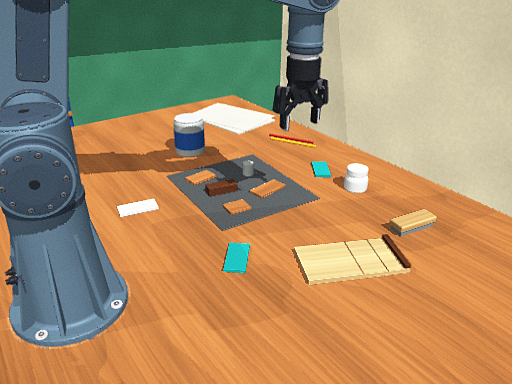

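View pics/a_wrist.png

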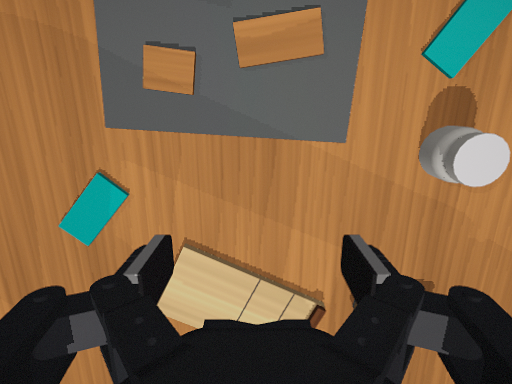

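Scene picture:
- Mat around (295,215), with the shingles at (265,195) for the short, (331,203) for the middle and (268,220) for the long.
- Dark batten at (297,199), weight at (308,222), board at (155,198) with its stop at (127,210).
- Possible confusions for the long shingle: turquoise pieces at (221,172) and (254,274), a white one at (320,168), and the brush at (119,240). All of these are off the mat, so the brown pieces on the mat are the right ones.

The side view agrees: short (237,207), long (268,188), middle (202,177), batten (221,187), weight (248,167), board (350,260).

Next I'll get coarse positions from both views.

```bash
cat > h.py <<'E'
import numpy as np, cv2
from station import ctrl
np.set_printoptions(precision=2,suppress=True)
def ray(m,px):
    """pixels (n,2) -> camera centre, unit rays (n,3) in world"""
    K=m["mtx"]; d=(np.atleast_2d(px).astype(float)-K[:2,2])/[K[0,0],K[1,1]]
    s=d.copy()
    for _ in range(20): s=d/(1+m["k1"]*(s**2).sum(1,keepdims=True))
    r=np.c_[s[:,0],-s[:,1],-np.ones(len(s))]@m["extrinsics"][:3,:3].T
    return m["extrinsics"][:3,3], r/np.linalg.norm(r,axis=1,keepdims=True)
def plane(m,px,z):
    c,r=ray(m,px); return c+r*((z-c[2])/r[:,2:])
def tri(m1,p1,m2,p2):
    """midpoint of the two rays and gap"""
    c1,r1=ray(m1,p1); c2,r2=ray(m2,p2); out=[]
    for a,b in zip(r1,r2):
        t=np.linalg.lstsq(np.c_[a,-b],c2-c1,rcond=None)[0]
        q1,q2=c1+t[0]*a,c2+t[1]*b; out.append(np.r_[(q1+q2)/2,np.linalg.norm(q1-q2)])
    return np.array(out)
def down(yaw):
    """tool down, tool x at angle yaw in world xy"""
    c,s=np.cos(yaw),np.sin(yaw); return np.array([[c,s,0],[s,-c,0],[0,0,-1.]])
def snap(name,file=None):
    m=ctrl.camera_model(name); im=ctrl.grab_frame(name)
    if file: cv2.imwrite("pics/"+file,im[:,:,::-1])
    return m,im
E
python3 - <<'E'
from h import *
S=dict(short=(265,195),middle=(331,203),long=(268,220),batten=(297,197),board=(155,198),jar=(195,258),tin=(408,210),stop=(127,210),boardfar=(183,184))
D=dict(short=(237,207),middle=(202,177),long=(268,188),batten=(221,187),board=(350,260),jar=(356,178),tin=(189,135),stop=(395,251),boardfar=(305,263))
for k in S: print(k,tri(ctrl.camera_model("scene"),[S[k]],ctrl.camera_model("side"),[D[k]])[0])
for p in [(600,150),(520,150),(560,150)]:
  for yaw in (np.pi/2,0,-np.pi/2,np.pi): print(p,yaw,ctrl.inverse_kinematics([*p,330],down(yaw)))
E
```

```text
short [470.87 112.32   4.54   2.61]
middle [482.49 315.85   6.67   3.8 ]
long [601.91 147.55   5.95   2.85]
batten [484.58 213.24  17.01   4.09]
board [ 547.77 -221.98    2.2     2.32]
jar [821.16  12.45  29.56   1.26]
tin [556.39 523.83  57.07   3.42]
stop [ 642.4  -268.21   13.87    5.23]
boardfar [ 456.39 -168.01    3.63   10.4 ]
(600, 150) 1.5707963267948966 [ 0.05  0.22  1.37 -0.    1.56  0.05]
(600, 150) 0 [ 0.05  0.22  1.37 -0.    1.56  1.62]
(600, 150) -1.5707963267948966 [ 0.05  0.22  1.37 -0.    1.56 -3.09]
(600, 150) 3.141592653589793 [ 0.05  0.22  1.37 -0.    1.56 -1.52]
(520, 150) 1.5707963267948966 [ 0.06  0.04  1.57 -0.    1.54  0.06]
(520, 150) 0 [ 0.06  0.04  1.57 -0.    1.54  1.63]
(520, 150) -1.5707963267948966 [ 0.06  0.04  1.57 -0.    1.54 -3.08]
(520, 150) 3.141592653589793 [ 0.06  0.04  1.57 -0.    1.54 -1.51]
(560, 150) 1.5707963267948966 [ 0.06  0.13  1.47 -0.    1.54  0.06]
(560, 150) 0 [ 0.06  0.13  1.47 -0.    1.54  1.63]
(560, 150) -1.5707963267948966 [ 0.06  0.13  1.47 -0.    1.54 -3.08]
(560, 150) 3.141592653589793 [ 0.06  0.13  1.47 -0.    1.54 -1.51]
```

```bash
python3 - <<'E'
from h import *
import pickle
D={}
for n,p in dict(m1=(500,130,310),m2=(600,150,330),b1=(600,-290,300),b2=(520,-310,280)).items():
    ctrl.move_to(p,down(np.pi/2)); ctrl.wait(0.3); m,im=snap("wrist",n+".png"); D[n]=(m,im)
pickle.dump(D,open("d.pkl","wb")); print(ctrl.observe()["time"])
cv2.imwrite("pics/both.png",np.vstack([np.hstack([D[k][1][:260] for k in r]) for r in (("m1","m2"),("b1","b2"))])[:,:,::-1])
E
python3 -c "
import cv2;im=cv2.imread('pics/both.png');cv2.imwrite('pics/both.png',cv2.resize(im,None,fx=.78,fy=.78,interpolation=cv2.INTER_AREA))"
```

```text
4.8167
```

View pics/both.png

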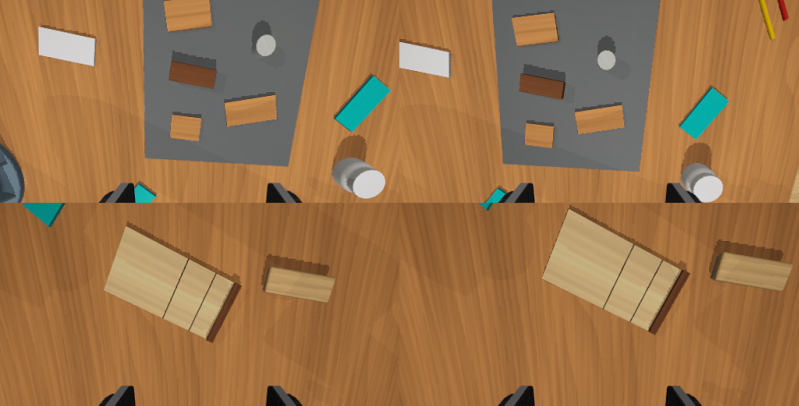

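The 2x2 sheet shows the mat twice (top row) and the board twice (bottom row). In the top left, short is at (186,127), long at (250,110), middle at (188,14) and touching the top edge of that frame, batten at (193,72) and weight at (265,45). In the bottom left, the board is at (172,282) with its stop at (224,312).

Next I'll segment the pieces and cast rays.

```bash
cat > seg.py <<'E'
from h import *
def blobs(mask,amin=60):
    mask=cv2.morphologyEx(mask.astype(np.uint8)*255,cv2.MORPH_OPEN,np.ones((3,3)))
    cs,_=cv2.findContours(mask,cv2.RETR_EXTERNAL,cv2.CHAIN_APPROX_NONE)
    return [c for c in cs if cv2.contourArea(c)>amin]
def quad(c):
    """4 corners from lines fitted to the middle of each side"""
    c=c[:,0,:].astype(np.float32); b=cv2.boxPoints(cv2.minAreaRect(c)); L=[]
    for i in range(4):
        p,q=b[i],b[(i+1)%4]; n=np.linalg.norm(q-p); u=(q-p)/n; v=np.array([-u[1],u[0]])
        s=(c-p)@u; e=np.abs((c-p)@v)
        k=c[(s>.15*n)&(s<.85*n)&(e<.12*n+2.5)]
        k=k[np.abs((k-p)@v)<8]
        vx,vy,x,y=cv2.fitLine(k,cv2.DIST_HUBER,0,.01,.01).ravel(); L.append((np.array([x,y]),np.array([vx,vy])))
    out=[]
    for i in range(4):
        (p,u),(q,w)=L[i-1],L[i]; t=np.linalg.solve(np.c_[u,-w],q-p); out.append(p+t[0]*u)
    return np.array(out)
def rect(P):
    """corners (4,>=2) -> centre, long side, short side, angle of long axis"""
    P=P[:,:2]; e=[(P[1]-P[0]+P[2]-P[3])/2,(P[3]-P[0]+P[2]-P[1])/2]
    l=[np.linalg.norm(x) for x in e]; i=int(l[1]>l[0])
    return P.mean(0),l[i],l[1-i],np.arctan2(e[i][1],e[i][0])%np.pi
def mat_masks(im):
    hsv=cv2.cvtColor(im,cv2.COLOR_RGB2HSV); H,S,V=[hsv[...,i].astype(int) for i in range(3)]
    grey=blobs((S<60)&(V>35)&(V<125),5000); g=max(grey,key=cv2.contourArea)
    hull=np.zeros(H.shape,np.uint8); cv2.fillPoly(hull,[cv2.convexHull(g)],255); hull=cv2.erode(hull,np.ones((5,5)))>0
    return H,S,V,hull
E
python3 - <<'E'
from seg import *
import pickle
D=pickle.load(open("d.pkl","rb"))
for n in("m1","m2"):
    m,im=D[n]; H,S,V,h=mat_masks(im)
    for nm,mk,z in(("wood",h&(S>90)&(V>140),11),("dark",h&(S>90)&(V<=140)&(V>75),27)):
        for c in blobs(mk):
            q=quad(c); r=rect(plane(m,q,z)); print(n,nm,cv2.contourArea(c),q.mean(0),*r)
    for c in blobs(h&(S<60)&(V>135),30): (p,rad)=cv2.minEnclosingCircle(c); print(n,"weight",cv2.contourArea(c),p,rad,plane(m,[p],41)[0])
for n in("b1","b2"):
    m,im=D[n]; hsv=cv2.cvtColor(im,cv2.COLOR_RGB2HSV)
    for x,y in ((220,70),(150,300),(287,140),(290,130)): print(n,(x,y),hsv[y,x])
    for k in("m2",) if n=="b1" else (): 
        h2=cv2.cvtColor(D[k][1],cv2.COLOR_RGB2HSV); print([h2[y,x] for x,y in ((184,106),(184,114),(264,76),(180,172))])
E
```

```text
m1 wood 1062.0 [237.25 163.66] [470.42 111.74] 58.1172337378922 46.3741202416151 3.020305269849944
m1 wood 1917.5 [321.26 141.62] [600.63 146.14] 98.36023761235175 45.97850179003601 0.14884163508340176
m1 wood 2062.5 [240.78  18.11] [479.44 314.62] 78.27234756330043 43.93563325543418 0.05579525528321108
m1 dark 1361.0 [246.4   95.62] [486.77 213.44] 81.96954642320514 32.08373244386019 2.9492214354855535
m1 weight 502.5 (341.0, 58.0) 13.928488731384277 [613.17 260.24  41.  ]
m2 wood 920.5 [178.68 173.36] [470.62 111.88] 57.67741657692571 45.74249001103991 3.011562819437423
m2 wood 1668.5 [256.59 153.03] [600.56 146.11] 97.79226639094043 46.09456270820293 0.1528598330123517
m2 wood 1903.0 [173.56  37.36] [479.05 315.94] 78.37990346652825 46.45748551238083 0.11346377585480609
m2 dark 1168.5 [181.52 110.6 ] [487.12 213.3 ] 81.55884217069921 31.6915182851696 2.950709412580014
m2 weight 422.5 (265.3333435058594, 76.83333587646484) 12.388489723205566 [613.09 260.21  41.  ]
b1 (220, 70) [ 18 102 188]
b1 (150, 300) [54 55 23]
b1 (287, 140) [ 11 164  98]
b1 (290, 130) [ 10 158 100]
[array([ 12, 172, 107], dtype=uint8), array([ 12, 163, 111], dtype=uint8), array([ 34,  10, 187], dtype=uint8), array([ 15, 158, 186], dtype=uint8)]
b2 (220, 70) [ 20  95 196]
b2 (150, 300) [30 38 20]
b2 (287, 140) [ 20  97 198]
b2 (290, 130) [ 19 100 194]
```

Two views agree within about 1 mm and the sizes match, apart from the half-pixel contour inset. Next come the triangulated heights and the board.

```bash
python3 - <<'E'
from seg import *
import pickle
D=pickle.load(open("d.pkl","rb"))
C={}
for n in("m1","m2"):
    m,im=D[n]; H,S,V,h=mat_masks(im); C[n]={}
    w=sorted(blobs(h&(S>90)&(V>140)),key=lambda c:-c[:,0,1].mean())
    for k,c in zip(("short","long","middle"),w): C[n][k]=quad(c)
    C[n]["batten"]=quad(max(blobs(h&(S>90)&(V<=140)&(V>75)),key=cv2.contourArea))
    C[n]["weight"]=np.array([cv2.minEnclosingCircle(max(blobs(h&(S<60)&(V>135),30),key=cv2.contourArea))[0]])
for k in C["m1"]:
    t=tri(D["m1"][0],C["m1"][k],D["m2"][0],C["m2"][k]); print(k,"mean",t.mean(0),"z",t[:,2])
B={}
for n in("b1","b2"):
    m,im=D[n]; hsv=cv2.cvtColor(im,cv2.COLOR_RGB2HSV); H,S,V=[hsv[...,i].astype(int) for i in range(3)]
    mk=cv2.morphologyEx(((S<125)&(V>120)&(S>60)).astype(np.uint8),cv2.MORPH_CLOSE,np.ones((7,7)))>0
    c=max(blobs(mk,500),key=cv2.contourArea); q=quad(c); P=plane(m,q,12); B[n]=(m,q)
    cen,l,s,a=rect(P); print(n,cen,l,s,np.degrees(a))
    # lines: dark pixels inside
    inner=np.zeros(H.shape,np.uint8); cv2.fillPoly(inner,[q.astype(np.int32)],255); inner=cv2.erode(inner,np.ones((9,9)))>0
    for t in (75,90,110):
        cs=blobs.__wrapped__ if 0 else cv2.findContours((inner&(V<t)).astype(np.uint8),cv2.RETR_EXTERNAL,cv2.CHAIN_APPROX_NONE)[0]
        for c in cs:
            if len(c)>40:
                vx,vy,x,y=cv2.fitLine(c,2,0,.01,.01).ravel(); X=plane(m,[(x,y),(x+30*vx,y+30*vy)],12); d=X[1]-X[0]
                print("  line",t,len(c),X[0],np.degrees(np.arctan2(d[1],d[0]))%180, "along from quad centre",(X[0][:2]-cen)@[np.cos(a),np.sin(a)])
        
print(tri(*B["b1"],*B["b2"]))
E
```

```text
short mean [470.25 111.51   9.97   0.61] z [ 9.24  8.29 15.23  7.13]
long mean [600.45 146.05  11.29   0.21] z [10.06 16.39  8.59 10.14]
middle mean [479.55 315.06  11.82   2.14] z [16.04  9.37 10.73 11.12]
batten mean [486.68 213.37  25.65   0.21] z [24.93 24.92 27.45 25.29]
weight mean [613.08 260.18  41.34   0.01] z [41.34]
b1 [ 542.01 -220.04] 213.44968747780283 118.15581168863773 154.10242659908067
  line 90 42 [ 569.89 -193.41   12.  ] 63.83289760626492 along from quad centre -13.453491918027323
  line 110 42 [ 599.22 -261.24   12.  ] 63.132556757614445 along from quad centre -69.46560405470137
  line 110 56 [ 617.72 -222.92   12.  ] 63.94532688159394 along from quad centre -69.37562371848591
  line 110 132 [ 555.43 -223.06   12.  ] 64.11321005394989 along from quad centre -13.397127053957304
b2 [ 542.1  -220.15] 213.57857666124613 118.29851232494781 154.17607749698706
  line 110 100 [ 598.7  -262.31   12.  ] 64.26271797556086 along from quad centre -69.31231670048481
  line 110 144 [ 555.28 -223.45   12.  ] 64.1746766974056 along from quad centre -13.304061659738904
[[ 420.35 -226.78   13.06    0.45]
 [ 471.59 -119.79   10.13    0.09]
 [ 663.49 -213.68   13.62    0.  ]
 [ 612.3  -319.61   12.37    0.12]]
```

Every check holds:
- **Heights:** shingle tops about 11 mm, batten 25.7, weight 41.3, board top 12.3.
- **Board:** the two lines and the board centre agree with the stated layout to 0.1 mm. Its origin is (548.7, -223.3), with +x at 154.1°.

One crop confirms the three shingles, then I'll pick the short one.

```bash
cat >> h.py <<'E'
A=np.radians(154.14); O=np.array([548.71,-223.33,0.]); MAT,TOP=3.,12.
RB=np.array([[np.cos(A),-np.sin(A),0],[np.sin(A),np.cos(A),0],[0,0,1.]])
def board(x,y,z): return O+RB@np.array([x,y,z])
def frame(yaw_in_board,tilt):
    """tool down on a surface sloping down to board +x by tilt; returns tool frame, surface normal (world)"""
    T=cv2.Rodrigues(np.array([0,tilt,0.]))[0]
    return RB@T@down(yaw_in_board), RB@T@np.array([0,0,1.])
def pick(x,y,yaw,z,opening,width,force):
    ctrl.command_gripper(opening,force); ctrl.move_to([x,y,110],down(yaw))
    ctrl.move_straight([x,y,z+15],v=200)
    if ctrl.move_straight([x,y,z],v=50,max_force=6):
        p=ctrl.observe()["tcp_pos"]; print("touched at",p); ctrl.move_straight([x,y,p[2]+2],v=20)
    ctrl.command_gripper(width-8,force); s=ctrl.observe()
    h=s["tcp_pos"][2]-MAT
    print("grip",s["grip_width"],"finger",s["finger_force"],"h",h,"t",s["time"])
    ctrl.move_straight([x,y,z+60],v=120); print("lifted",ctrl.observe()["grip_width"],ctrl.observe()["finger_force"]); return h
def release(opening,f,n,up=90):
    ctrl.command_gripper(opening); p=ctrl.observe()["tcp_pos"]; ctrl.move_straight(p+n*40,v=80); ctrl.move_straight(p+n*up,v=250)
E
python3 - <<'E'
import cv2
cv2.imwrite("pics/crop.png",cv2.resize(cv2.imread("pics/m2.png")[0:220,110:360],None,fx=2.4,fy=2.4))
E
```

```text
(no output)
```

View pics/crop.png

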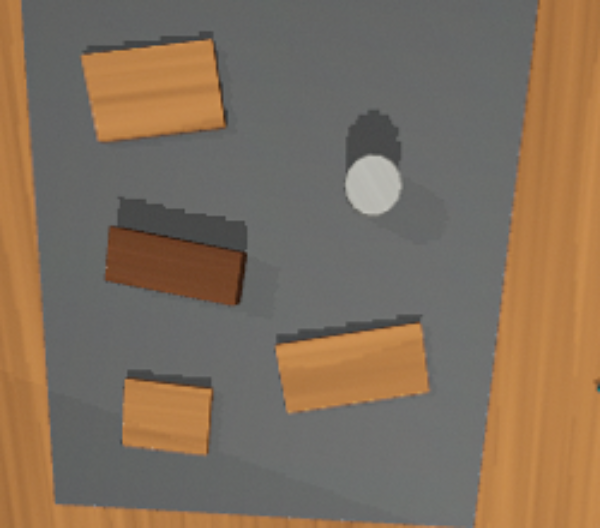

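The crop shows short at (167,416), long at (352,368), middle at (153,90), batten at (175,265) and weight at (373,185), all separate and clear for the fingers. Picking the short one.

```bash
python3 - <<'E'
from h import *
h=pick(470.45,111.7,3.016,2.0,57,48,30)
F,n=frame(0,0)
z=TOP+h+0.8
ctrl.move_to(board(-64,0,z+50),F); ctrl.move_straight(board(-64,0,z+8),v=150)
print("down",ctrl.move_straight(board(-64,0,z),v=40,max_force=6),ctrl.observe()["tcp_pos"])
c=ctrl.move_straight(board(-75,0,z),v=15,max_force=5); p=ctrl.observe()["tcp_pos"]
print("stop contact",c,RB.T@(p-O),ctrl.observe()["force"])
q=RB.T@(p-O); print("low",ctrl.move_straight(board(q[0]+.3,q[1],z-1.5),v=15,max_force=5),RB.T@(ctrl.observe()["tcp_pos"]-O),h)
release(58,F,n,60)
ctrl.move_to(board(-140,0,190),F); ctrl.wait(.2)
snap("wrist","s1.png"); print(ctrl.observe()["time"])
E
```

```text
grip 46.983091531885556 finger 31.037503480911255 h -0.6429463909729094 t 8.2
lifted 46.77337097512471 30.83084464073181
down False [ 606.33 -251.3    12.34]
stop contact True [-69.74  -0.04  11.43] [ 0.45 -0.49  1.35]
low False [-69.74  -0.04  11.4 ] -0.6429463909729094
13.8667
```

View pics/s1.png

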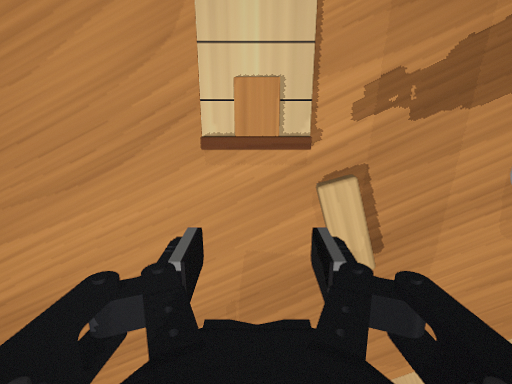

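The short shingle sits flat against the stop, with its end at (258,136) touching the strip, and it is roughly centred on the board. I'll check the numbers before moving on.

```bash
cat >> seg.py <<'E'
def lay(m,im,zs):
    """board-frame rects of shingle-coloured blobs on the board; zs: top heights to cast onto"""
    hsv=cv2.cvtColor(im,cv2.COLOR_RGB2HSV); H,S,V=[hsv[...,i].astype(int) for i in range(3)]
    b=cv2.morphologyEx(((S<125)&(V>110)&(S>50)).astype(np.uint8),cv2.MORPH_CLOSE,np.ones((7,7)))
    return H,S,V,b
E
python3 - <<'E'
from seg import *
m,im=ctrl.camera_model("wrist"),cv2.imread("pics/s1.png")[:,:,::-1].copy()
hsv=cv2.cvtColor(im,cv2.COLOR_RGB2HSV)
print([hsv[y,x] for x,y in((260,110),(215,85),(300,120),(256,60),(150,100))])
S=hsv[...,1].astype(int);V=hsv[...,2].astype(int)
mk=(S>130)&(V>140); mk[:,:225]=0; mk[:,292:]=0; mk[:70]=0; mk[137:]=0
q=quad(max(blobs(mk),key=cv2.contourArea)); P=(plane(m,q,20)-O)@RB; print("short",P[:,:2],P.mean(0),rect(P))
def edges(row,z,f):
    g=f[row,150:360]; i=np.where(g)[0]; return (plane(m,[(150+i.min(),row),(150+i.max()+1,row)],z)-O)@RB
for row in (50,70,90): print("board edges y",row,edges(row,12,(S<125)&(V>120))[:,:2])
E
```

```text
[array([ 15, 157, 183], dtype=uint8), array([ 19,  98, 203], dtype=uint8), array([ 19,  99, 200], dtype=uint8), array([ 23,  78, 209], dtype=uint8), array([ 15, 156, 180], dtype=uint8)]
short [[-40.54  22.76]
 [-40.5  -23.93]
 [-99.07 -25.28]
 [-99.1   21.89]] [-69.8   -1.14  20.  ] (array([-69.8 ,  -1.14]), np.float64(58.57762954772132), np.float64(46.92836254735732), np.float64(0.01893093808256241))
board edges y 50 [[-14.17  59.01]
 [-14.06 -60.77]]
board edges y 70 [[-33.09  59.1 ]
 [-32.99 -60.87]]
board edges y 90 [[-52.75  59.17]
 [-52.66 -60.97]]
```

Relative to the board edges in the same view, the short shingle is off centre by only about 0.2 mm. Next is the middle one.

```bash
cat >> h.py <<'E'
def place(h,x,z,tilt,opening,yaw=0.,extra=0.7,push=2.0,up=60,f=5):
    """underside centre to board (x,0,z) with z over the bench, sloping by tilt"""
    F,n=frame(yaw,tilt); g=board(x,0,z)+n*h
    ctrl.move_to(g+[0,0,55],F); ctrl.move_straight(g+[0,0,10],v=150); ctrl.wait(.2)
    e=g-ctrl.observe()["tcp_pos"]+[0,0,10]; print("sag",e)
    c=ctrl.move_straight(g+e+[0,0,-push],v=15,max_force=f); s=ctrl.observe()
    print("contact",c,"tcp-goal in board axes",RB.T@(s["tcp_pos"]-g),"grip",s["grip_width"])
    release(opening,F,n,up)
E
python3 - <<'E'
from h import *
h=pick(479.1,315.8,0.113+np.pi,2.0,57,48,30)
t=np.arctan2(8,58); place(h,-22,TOP+8*40/58,t,58)
F,_=frame(0,0); ctrl.move_to(board(-140,0,190),F); ctrl.wait(.2)
snap("wrist","s2.png"); print(ctrl.observe()["time"])
E
```

```text
grip 46.6520999656219 finger 30.998370051383972 h -0.6077410676897803 t 17.6667
lifted 47.03742185612399 30.835154056549072
sag [-0.96  0.44 -1.37]
contact True tcp-goal in board axes [ 0.91  0.01 -0.04] grip 46.64886934012404
23.7833
```

View pics/s2.png

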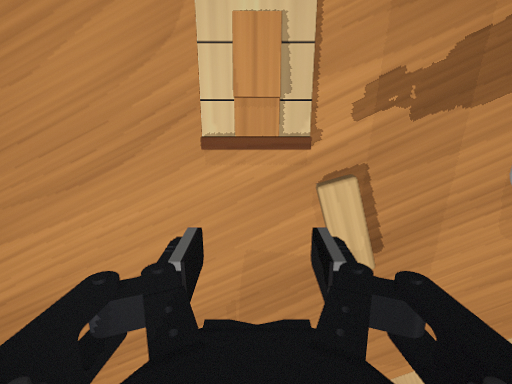

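The middle shingle laps the short one. Its lower end is at row 97, next to the first line at row 100, and its upper end is at row 11. Checking it numerically.

```bash
cat > chk.py <<'E'
from seg import *
def chk(name,rows,cols,xe,tilt,z0):
    """edges of tilted shingle top: transitions along given columns/rows of the picture, cast onto its top plane.
    top plane through board (xe,.,z0) sloping down to +x by tilt"""
    m=ctrl.camera_model("wrist"); im=cv2.imread("pics/"+name)[:,:,::-1].copy()
    n=RB@np.array([np.sin(tilt),0,np.cos(tilt)]); p0=board(xe,0,z0)
    def cast(px): c,r=ray(m,px); return ((c+r*(((p0-c)@n)/(r@n))[:,None])-O)@RB
    return m,im,cast
E
python3 - <<'E'
from chk import *
m,im,cast=chk("s2.png",0,0,18,np.arctan2(8,58),12+8)
hsv=cv2.cvtColor(im,cv2.COLOR_RGB2HSV).astype(int);S,V=hsv[...,1],hsv[...,2]
print("V col 257 rows 90-104",V[90:105,250:266].mean(1)); print("S rows 5-16",S[5:17,250:266].mean(1))
for r in(20,50,80): print("S",r,S[r,228:240],S[r,276:290])
for px in [(257,11),(257,97),(233,50),(282,50),(233,20),(282,20),(233,80),(282,80)]: print(px,cast([px])[0])
E
```

```text
V col 257 rows 90-104 [184.75 184.69 185.06 185.19 185.56 188.69 169.   107.12 174.   176.
 174.94 174.56 174.81 174.69 174.44]
S rows 5-16 [ 92.12  92.38  92.25  92.    94.   110.62 154.69 160.19 158.44 158.25
 157.94 158.38]
S 20 [ 97  98  97  92 135 158 158 157 159 157 154 153] [156 160 159 157 158 148 114 107 110 110 108 111 106 101]
S 50 [ 97  97  96  94 116 156 161 159 158 156 153 153] [156 159 158 158 166 119 106 107 108 104 109 109 108 104]
S 80 [ 97  97  96  95  99 149 162 157 156 156 153 157] [155 156 155 155 145 110 107 106 105 106 107 107 107 107]
(257, 11) [18.75 -1.32 19.9 ]
(257, 97) [-60.3   -1.37  30.8 ]
(233, 50) [-16.21  22.31  24.72]
(282, 50) [-16.17 -25.98  24.71]
(233, 20) [10.79 21.96 20.99]
(282, 20) [ 10.83 -25.57  20.99]
(233, 80) [-44.11  22.66  28.57]
(282, 80) [-44.07 -26.39  28.56]
```

The middle is 0.7 mm off in x and 0.4 mm in y, which is good. My sag compensation overshot, so I'm dropping it. Now the long shingle.

```bash
sed -i 's/    e=g-ctrl.observe.*$/    e=np.zeros(3); print("err",RB.T@(ctrl.observe()["tcp_pos"]-g))/' h.py
python3 - <<'E'
from h import *
h=pick(600.5,146.1,0.151+np.pi,2.0,57,48,30)
t=np.arctan2(8,75.3); place(h,44,TOP+50*np.sin(t),t,58)
F,_=frame(0,0); ctrl.move_to(board(-100,0,230),F); ctrl.wait(.2)
snap("wrist","s3.png"); print(ctrl.observe()["time"])
E
```

```text
grip 47.22177240766498 finger 31.095405220985413 h -0.5867604249250218 t 26.9417
lifted 47.143740569085736 30.925703644752502
err [-1.03 -0.07 11.21]
contact True tcp-goal in board axes [0.09 0.03 0.42] grip 46.7098868052387
32.525
```

View pics/s3.png

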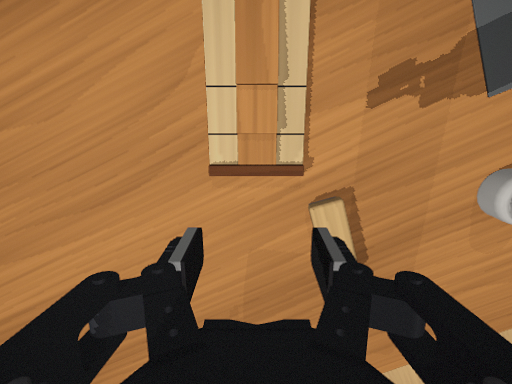

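The long shingle's lower end is at row 84, beside the second line at row 86, lapping the middle and straight. Next I'll check it numerically and lay the batten.

```bash
python3 - <<'E'
from chk import *
t=np.arctan2(8,75.3)
m,im,cast=chk("s3.png",0,0,94,t,12+8)
V=cv2.cvtColor(im,cv2.COLOR_RGB2HSV).astype(int)[...,2]; S=cv2.cvtColor(im,cv2.COLOR_RGB2HSV).astype(int)[...,1]
print(V[78:90,248:268].mean(1)); print(S[30,230:242],S[30,272:286])
print(cast([(257,84)]),cast([(236,30),(278,30)]),(plane(m,[(215,86),(225,133)],12)-O)@RB)
h=pick(487,213.4,2.950-np.pi,9.0,46,34,30)
place(h,44.8,TOP+50*np.sin(t)+8,t,47,yaw=-np.pi/2,up=80)
F,_=frame(0,0); ctrl.move_to(board(-60,0,260),F); ctrl.wait(.2)
snap("wrist","s4.png"); print(ctrl.observe()["time"])
E
```

```text
[173.8  173.75 173.65 174.5  179.2  149.75  88.4  180.   176.65 175.55
 175.3  178.2 ]
[100  98  98  97  91 147 161 157 158 157 156 159] [156 155 155 157 156 160 159 116 107 106 106 110 108 103]
[[-5.51 -1.38 30.57]] [[ 50.19  21.63  24.65]
 [ 50.23 -24.31  24.65]] [[ -6.53  48.76  12.  ]
 [-61.77  38.55  12.  ]]
grip 33.37433878318986 finger 31.198192834854126 h 6.301871070535709 t 37.1333
lifted 33.426791159285344 30.99989354610443
err [-1.03  0.03 11.25]
contact True tcp-goal in board axes [ 0.09 -0.    0.5 ] grip 33.23003361918124
43.7583
```

View pics/s4.png

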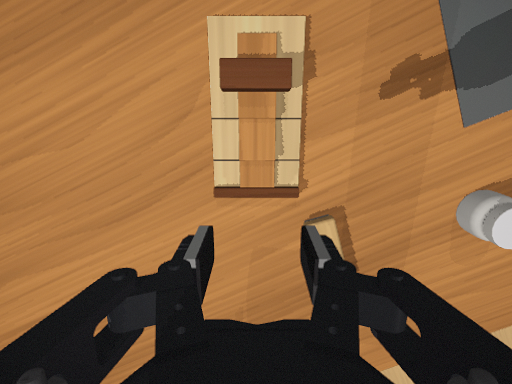

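The batten is crosswise over the long shingle, spanning columns 219 to 292 at row 72, and is centred on the board. Last piece: the weight.

```bash
python3 - <<'E'
from h import *
t=np.arctan2(8,75.3)
h=pick(613.1,260.2,A,13.0,47,34,45)
place(h,44.8+24*np.sin(t),TOP+50*np.sin(t)+8+24*np.cos(t),t,48,up=100)
F,_=frame(0,0); ctrl.move_to(board(-60,0,260),F); ctrl.wait(.3)
a=snap("wrist")[1]; b=snap("side")[1]; c=snap("scene")[1]
r=lambda im,x,y: cv2.resize(im[y:y+130,x:x+170],None,fx=2.3,fy=2.3)
cv2.imwrite("pics/s5.png",np.vstack([np.hstack([r(a,170,0),r(b,270,180)]),np.hstack([r(c,80,140),r(a,170,90)])])[:,:,::-1]); print(ctrl.observe()["time"])
E
```

```text
grip 32.687261029912285 finger 45.245670962613076 h 10.496655070246648 t 47.175
lifted 32.73223465236866 44.94074953487143
err [-1.07  0.02 11.29]
contact True tcp-goal in board axes [0.21 0.01 0.32] grip 32.63658944563396
53.3167
```

View pics/s5.png

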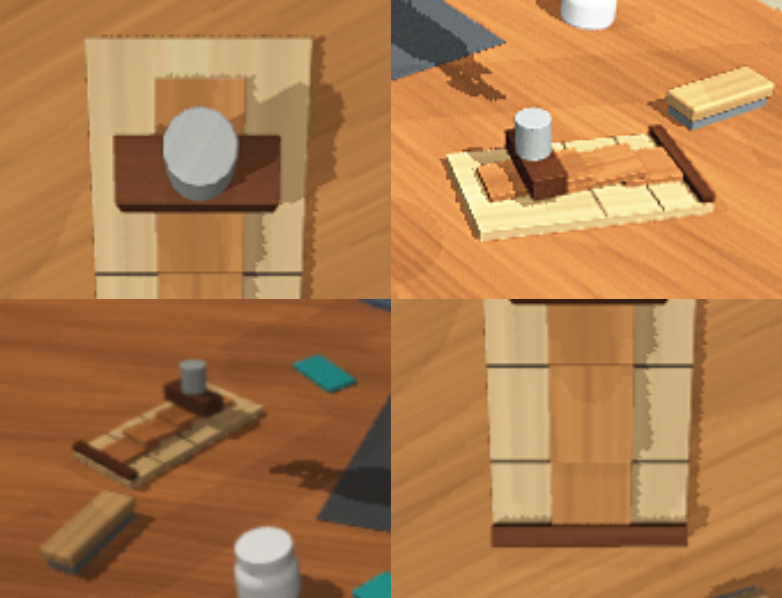

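The top views show the long shingle's end at line two and the middle's at line one. The short is against the stop, the batten is crosswise and centred, and the weight stands within about 2 mm of the batten's middle. The jar and brush are undisturbed and the gripper is clear, so I'm handing in.

```bash
python3 -c "
from station import ctrl
print(ctrl.finish_job())"
```

```text
the job is handed in; nothing more can be done
None
```

I laid the roof in the order asked and handed the job in at about 53 s of the 138 s allowed: short shingle against the stop, middle and long within about 1 mm of their lines, batten across the long one, and the weight standing within about 2 mm of the batten's middle.

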